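Put the preparation station in order

TASK

Put the pill bottle, the glass vial and the ampoule upright on the worktop inside the locating rings of their sizes (large, middle and small), and lay the syringe flat on its long rest between the corner brackets, either way round. The vial or the ampoule was left standing in the pill bottle's ring, so it has to go to its own ring before the bottle is set down. Leave the hand-rub bottle and the roll of tape standing where they are, and let go of everything at the end.

Things in the scene. Friction and masses are not known exactly. Their poses are not given: they have to be found in the camera images.
- bottle_center (a point): amber-red pill bottle with a dark green screw cap, 72 mm tall, body 45 mm in diameter up to 58 mm, cap 39 mm. Stands upright. This point is at its centre, half-way up, on the axis; z up along the axis.
- vial_center (a point): small glass medicine vial with a blue crimped cap, 48 mm tall, body 24 mm in diameter up to 37 mm, cap 19 mm. Stands upright. This point is at its centre, half-way up, on the axis; z up along the axis.
- ampoule_center (a point): slender tan glass ampoule, 78 mm tall, 15 mm in diameter. Stands upright. This point is at its centre, half-way up, on the axis; z up along the axis.
- syringe_center (a point): clear single-use syringe lying on the worktop, 167 mm long, barrel 20 mm thick, flange 25 mm wide and 23 mm high. This point is half-way along, 11.5 mm above its underside, on the barrel (to be grasped here, across the barrel); y runs along the syringe towards the plunger's end, x across it.
- bottle_ring: aluminium locating ring fixed to the worktop, dark rubber inside, for the pill bottle: inner diameter 61 mm, outer diameter 73 mm, rim 5 mm high; the thing inside stands level with the worktop. Origin at its centre, on the worktop; z up. One of three rings standing side by side in any order (this is the largest). At the start either the vial or the ampoule stands inside it.
- vial_ring: aluminium locating ring fixed to the worktop, dark rubber inside, for the vial: inner diameter 40 mm, outer diameter 52 mm, rim 5 mm high; the thing inside stands level with the worktop. Origin at its centre, on the worktop; z up. One of three rings standing side by side in any order (this is the middle one).
- ampoule_ring: aluminium locating ring fixed to the worktop, dark rubber inside, for the ampoule: inner diameter 31 mm, outer diameter 43 mm, rim 5 mm high; the thing inside stands level with the worktop. Origin at its centre, on the worktop; z up. One of three rings standing side by side in any order (this is the smallest).
- syringe_rest: fixed aluminium rest for the syringe: a plate 53 x 195 mm, its upper face 3 mm above the worktop, with a bracket 11 mm high at each corner; the space between the brackets is 43 mm wide (x) and 185 mm long (y), and the long sides are open over the middle 131 mm. Origin at the plate's centre, on the worktop; y along its length, z up.
- sanitiser_center (a point): tall hand-rub pump bottle, 81 x 67 x 201 mm; a bystander to be left alone. This point is 100 mm above its underside.
- tape_center (a point): roll of tan adhesive tape lying flat, 104 mm across, 25 mm high; a bystander to be left alone. This point is at its centre.

How it is judged:
By the outcome, as a careful person would: the job done as asked, in the order asked, and still so for the second after the job is handed in, with the robot touching nothing.
It also fails if it takes over 96 s, if anything falls off the work surface, if the arm or the gripper's body presses on something with over 40 N, if the wrist force passes 120 N, or if a joint passes its speed limit or range.

ROBOT

A 6-joint arm with a two-finger parallel gripper is mounted at the origin on a cart in front of the work surface, level with it; the furniture and walls round the work are solid. World frame = base frame: x ahead of the robot, y to its left, z up, the work surface at z = 0. Lengths are in mm, angles in rad, forces in N, time in s.
With the tool pointing down it reaches from about 350 to 775 mm from the base axis. Payload 7.3 kg.
Tool frame: the origin (TCP) lies on the centre line of the jaws, within the pads' length; the fingertips stand 22 mm ahead of it and the grasp point (between the pads) lies 3 mm ahead of it; z points along the fingers, y is the direction in which the jaws open and shut (so a half turn about z gives the same grasp; the last joint's range is limited). The gripper opens to 92 mm and grips with 3 to 60 N. Pads are 19 mm wide; open, the fingers measure 130 mm over their backs; the gripper's body (75 mm by 190 mm) begins 47 mm behind the grasp point.
Start: joints at [-1.448, 0.342, 1.524, -0, 1.275, -0.146], TCP at [139.448, -506.159, 248.741] pointing down, gripper open.
Joint ranges: [-2.53, 2.53], [-0.77, 2.02], [0.04, 2.7], [-1, 4.14], [0.28, 2.66], [-3.11, 3.11]. Speed limits (rad/s): [2.57, 2.57, 3.14, 3.14, 3.14, 3.14].

INTERFACE

Orientations are given as [roll, pitch, yaw] about the fixed x, y, z axes, in that order (R = Rz(yaw) Ry(pitch) Rx(roll)).
In Python, from plant import get_obs, capture, bot, spot_in gives the robot as it stands.
- The arm moves only by the shell command python3 -m handwheel 'ROWS' [OPENING]. ROWS is JSON, a list of rows, each a list of 2 entries, a list of its own where there are three numbers: the shift along the world's x, y, z in mm, then the turn, a rotation vector about the world's x, y, z in rad. In form: [[[x, y, z], [wx, wy, wz]], ...]. A call has 1 to 12 rows; each row shifts and turns the commanded pose from where the row before left it; what a row does not reach is not made up. A row lasts 1/8 s, in which the tool goes at most 62.5 mm and 10.7 degrees, less where a joint would pass 70% of its speed; a pose out of reach is approached as far as the arm can. A call is refused whole if a number of a shift passes 62.5 or a number of a turn 0.188, either way. A call with a gripper value outside its range is refused whole. OPENING is the closure, from 0 (fully open) to 1 (shut), set as the call begins (- or left out, the last holds). The fingers move at their own pace and stop on an object; the grip force is fixed at half the most. Time passes only in rows, so rows that do not move let the fingers close. It gives the time, the measured TCP pose, the force and the opening at its end, in the units of the state.
- get_obs(): the state, without advancing time (a new reading comes with each control period).
- capture(name): name is "scene" or "top" or "wrist"; returns a dict with "img" (480x640x3 uint8, red, green, blue), "fx", "fy", "cx", "cy" (pixels), "cam_to_world" (4x4, takes a point from camera to world coordinates). Camera axes: x right, y up, looking along -z (the intrinsics and any distortion apply to the point x, -y, -z); pixel columns grow to the right and rows downward; lengths in mm; the calibration is good to about 2 mm. A picture is of the moment at which its call begins. There is no depth.
- bot.close_job(): hands the job in, once; it reports no verdict.
Trained networks look in the newest picture that a camera, given by its name, has taken for a name from the list of things; names that differ only in an ending like _2 or _b are one class to them, and where a whole thing is asked for, a point or a joint stands for the part that bears it (a point fixed in the world has none). Each returns a list of dicts, best first, with "score" (0 to 1); they miss things now and then, are a little off and sometimes report something else, mostly with a low value. They report only what shows in the picture. A call takes as long as a camera call.
- spot_in(thing, camera): "xyz" ([x, y, z] in mm, in the coordinates of the camera as it stood for that picture, good to about 4 mm: the middle of the surface that is visible of it).
The state is a dict: "time": time; "joint_positions": joint angles; "dq": joint speeds; "tau": joint torques, N m; "tool_pos": TCP position; "tcp_rot": TCP orientation; "contact_force": force on the tool from outside, world axes, zero at the start; "moment": the same for the moment, N m; "grip_width": finger opening in mm.
Only numpy, scipy, OpenCV 4.12 (cv2) and the standard library are available. Lean on these libraries where they do the work, as an engineer would, in place of code of your own. Each camera call takes 0.05 s, during which the arm holds its last target. There are 200 camera calls.

## Working session

There is one attempt and no reset: what is moved stays moved. The work goes in short steps, Python scripts to look and compute and a shell command to move; the robot and the scene stay as the last step left them, time stands still between calls to the robot, and variables do not carry over. Pictures are saved under pics/ and viewed, about 12 in all and at most 16, crops included, and the job is handed in when it is done.

```bash
mkdir -p pics; ls; cat > h.py <<'E'
import numpy as np, cv2, json
from plant import get_obs, capture, bot, spot_in
def shot(cam,name=None):
    c=capture(cam)
    if name: cv2.imwrite(f'pics/{name}.png',c['img'][:,:,::-1])
    return c
def w(c,p): return (np.array(c['cam_to_world'])@np.r_[p,1])[:3]
def spots(c,cam,things):
    for t in things:
        for r in spot_in(t,cam)[:3]:
            print(cam,t,round(r['score'],2),w(c,r['xyz']).round(0))
def pix(c,u,v,z=0):
    M=np.array(c['cam_to_world']); d=M[:3,:3]@np.array([(u-c['cx'])/c['fx'],-(v-c['cy'])/c['fy'],-1])
    o=M[:3,3]; return o+d*(z-o[2])/d[2]
def proj(c,p):
    M=np.linalg.inv(np.array(c['cam_to_world'])); q=M@np.r_[p,1]
    return np.array([c['cx']+c['fx']*q[0]/-q[2], c['cy']-c['fy']*q[1]/-q[2]])
ALL=['bottle_center','vial_center','ampoule_center','syringe_center','bottle_ring','vial_ring','ampoule_ring','syringe_rest','sanitiser_center','tape_center']
E
python3 - <<'E'
from h import *
for cam in ['top','scene']:
    c=shot(cam,cam+'0'); print({k:c[k] for k in c if k!='img'}); spots(c,cam,ALL)
o=get_obs(); print(o)
E
```

```text
pics
{'fx': 513.1132225032019, 'fy': 513.1132225032019, 'cx': 324.1550472923548, 'cy': 240.94915358547695, 'cam_to_world': array([[ 5.95326835e-04,  9.90913682e-01, -1.34498031e-01,
         3.64520906e+02],
       [-9.99720931e-01,  3.76603145e-03,  2.33211695e-02,
         3.98091871e+01],
       [ 2.36157898e-02,  1.34446613e-01,  9.90639391e-01,
         1.22418778e+03],
       [ 0.00000000e+00,  0.00000000e+00,  0.00000000e+00,
         1.00000000e+00]])}
top bottle_center 0.91 [549. 332.  72.]
top ampoule_center 0.48 [ 447. -113.   42.]
top syringe_center 0.74 [618. 119.  15.]
top bottle_ring 0.9 [ 449. -126.   -1.]
top bottle_ring 0.57 [617. 120.  15.]
top vial_ring 0.87 [463.  -4.   1.]
top ampoule_ring 0.77 [465. 115.  -1.]
top syringe_rest 0.7 [ 441. -309.    4.]
top syringe_rest 0.25 [464. 119.   2.]
top sanitiser_center 0.86 [ 633. -133.  127.]
top tape_center 0.67 [349. 371.  26.]
{'fx': 456.7562036199613, 'fy': 456.7562036199613, 'cx': 313.82754763404506, 'cy': 233.37874568127057, 'cam_to_world': array([[-6.82927283e-01,  4.12026578e-01, -6.03195180e-01,
        -2.4450
[... 735 characters left out ...]
pe_center 0.79 [348. 374.  22.]
{'time': 1.1, 'joint_positions': array([-1.44799131e+00,  3.42015614e-01,  1.52410808e+00,  5.63168945e-05,
        1.27537337e+00, -1.46022879e-01]), 'dq': array([ 0.0004424 , -0.00070919,  0.0006009 ,  0.00079406, -0.00067675,
       -0.00107357]), 'tau': array([-1.70367945e-03, -4.31144857e+01, -2.44478542e+01,  7.16612628e-02,
        4.84587369e-02,  2.20959686e-05]), 'tool_pos': array([ 139.46922389, -506.16042445,  248.7295743 ]), 'tcp_rot': array([ 3.14149023e+00, -3.93955647e-05,  2.68811505e-01]), 'contact_force': array([ 0.2659674 , -0.23378229, -0.1786819 ]), 'moment': array([ 0.06107352,  0.00239162, -0.02982703]), 'grip_width': 91.76504587645974}
```

View pics/top0.png

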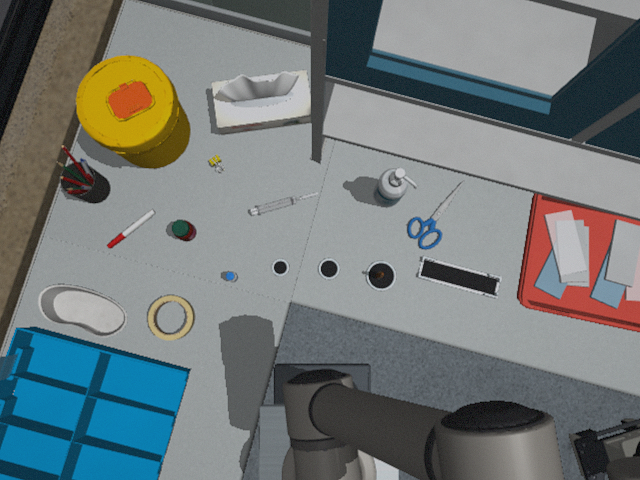

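View pics/scene0.png

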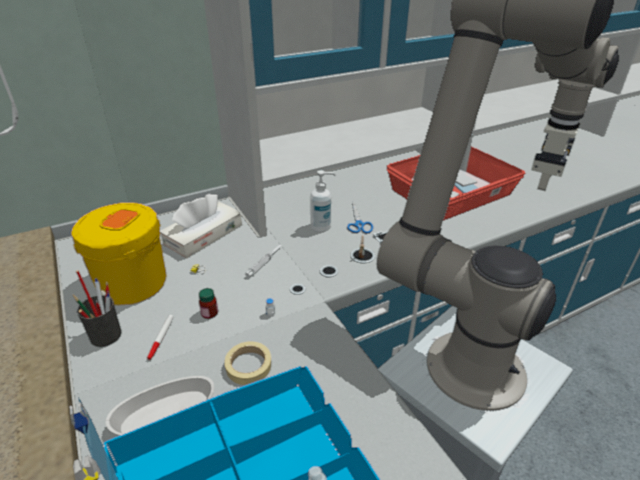

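The top view shows the rings left to right: small (280,267), middle (328,268) and large (381,276) with the ampoule in it. The vial is at (230,276), the bottle at (182,230), the syringe runs (250,212)–(318,194) with the plunger end not yet clear, and the rest is centred on (458,277). I'll enlarge it for accuracy.

```bash
python3 - <<'E'
from h import *
im=cv2.imread('pics/top0.png')
a=cv2.resize(im[180:300,160:340],None,fx=4,fy=4,interpolation=cv2.INTER_CUBIC)[:300]
b=cv2.resize(im[225:300,340:520],None,fx=4,fy=4,interpolation=cv2.INTER_CUBIC)
cv2.imwrite('pics/z0.png',np.vstack([cv2.resize(im[180:300,160:340],None,fx=4,fy=4,interpolation=cv2.INTER_CUBIC)[:480],])); cv2.imwrite('pics/z1.png',b)
c=shot('top')
for n,u,v,z in [('small',280,267.5,2),('mid',328,268.5,2),('large',381,276.5,2),('rest',458,277,3),('vial',230,276,48),('bot',182,230,72)]: print(n,pix(c,u,v,z).round(1))
# dark blobs (ring interior + rest)
g=cv2.cvtColor(im,cv2.COLOR_BGR2GRAY); m=(g<70).astype(np.uint8)
n,l,s,ce=cv2.connectedComponentsWithStats(m)
for i in range(1,n):
    if s[i,4]>60 and 250<ce[i][1]<295 and 260<ce[i][0]<510:
        cnt=cv2.findContours((l==i).astype(np.uint8),0,2)[0][0]
        (u,v),r=cv2.minEnclosingCircle(cnt); R=cv2.minAreaRect(cnt)
        bx=np.array([pix(c,*p,3)[:2] for p in cv2.boxPoints(R)])
        print(s[i],(round(u,1),round(v,1),round(r,1)),pix(c,u,v,0).round(1),'rect ctr',pix(c,*R[0],3).round(1), bx.round(0).tolist())
E
```

```text
small [466.2 116.2   2. ]
mid [464.1   1.8   2. ]
large [ 445.3 -124.8    2. ]
rest [ 444.4 -309.6    3. ]
vial [442.6 227.1  48. ]
bot [544.7 333.8  72. ]
[321 261  16  16 199] (328.5, 268.4, 7.9) [464.5   0.5   0. ] rect ctr [464.    0.7   3. ] [[482.0, 19.0], [482.0, -17.0], [446.0, -17.0], [446.0, 19.0]]
[ 421  260   77   35 1158] (459.0, 277.5, 38.7) [ 443.4 -312.8    0. ] rect ctr [ 445.3 -312.6    3. ] [[450.0, -219.0], [488.0, -230.0], [441.0, -406.0], [403.0, -394.0]]
[274 262  12  12 112] (279.9, 267.1, 6.0) [467.4 116.7   0. ] rect ctr [466.1 117.4   3. ] [[479.0, 131.0], [479.0, 104.0], [453.0, 104.0], [453.0, 130.0]]
[369 264  24  24 470] (380.7, 275.3, 12.3) [ 448.3 -124.4    0. ] rect ctr [ 447.6 -123.5    3. ] [[475.0, -96.0], [475.0, -152.0], [420.0, -151.0], [420.0, -96.0]]
```

View pics/z0.png

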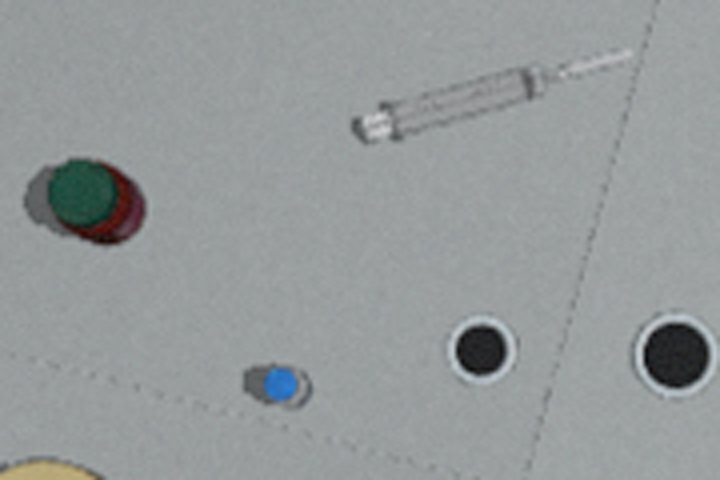

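```bash
python3 - <<'E'
from h import *
c=shot('top')
a=pix(c,248.2,211.7,10);b=pix(c,318.2,193,5);print(a.round(1),b.round(1),(a+b)/2,np.linalg.norm(a-b),'yaw',np.arctan2(-(a-b)[0],(a-b)[1]))
# barrel axis pts
p=pix(c,160+392/4,180+122/4,10);q=pix(c,160+530/4,180+82/4,10);print('barrel',p,q,'yaw',np.arctan2(-(p-q)[0],(p-q)[1]))
print('bottle',pix(c,180.7,228,72),'vial',pix(c,230.2,276,48))
# ampoule blob in large ring
im=c['img'].astype(int)[262:292,366:396]; m=(im[...,0]-im[...,2]>25)
v,u=np.nonzero(m); print(len(u), u.min()+366,u.max()+366,v.min()+262,v.max()+262,u.mean()+366,v.mean()+262)
print(pix(c,u.max()+366,v.mean()+262,0),pix(c,u.min()+366,v.mean()+262,78))
cv2.imwrite('pics/z2.png',cv2.resize(c['img'][255:300,355:410,::-1],None,fx=8,fy=8))
E
```

```text
[599.5 193.5  10. ] [647.5  25.6   5. ] [623.49743455 109.58038549   7.5       ] 174.67962014366813 yaw 0.2786670452410216
barrel [602.53338643 170.12707583  10.        ] [627.49352102  87.6229634   10.        ] yaw 0.2937781134541711
bottle [549.24530469 336.91202789  72.        ] vial [442.64805415 226.61081862  48.        ]
21 378 383 272 277 381.04761904761904 274.23809523809524
[ 450.84495646 -129.96090998    0.        ] [ 445.31943035 -107.90644905   78.        ]
```

View pics/z2.png

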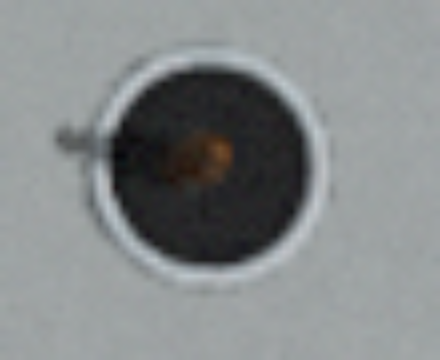

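The ampoule stands a little left of the ring's centre: its base is near px (377,275.6) and its top near (381.6,274.4), so around (446,-116). I'll set out towards it and turn the jaws to open along x.

```bash
python3 -m handwheel '[[[25,32.5,-4],[0,0,0.103]],[[25,32.5,-4],[0,0,0.103]],[[25,32.5,-4],[0,0,0.103]],[[25,32.5,-4],[0,0,0.103]],[[25,32.5,-4],[0,0,0.103]],[[25,32.5,-4],[0,0,0.103]],[[25,32.5,-4],[0,0,0.103]],[[25,32.5,-4],[0,0,0.103]],[[25,32.5,-4],[0,0,0.103]],[[25,32.5,-4],[0,0,0.103]],[[25,32.5,-4],[0,0,0.103]],[[0,0,0],[0,0,0]]]' 0
python3 - <<'E'
from h import *
c=shot('wrist','w1'); spots(c,'wrist',['ampoule_center','bottle_ring'])
o=get_obs(); print(o['tool_pos'],o['tcp_rot'],np.array(c['cam_to_world']).round(2))
for n,p in [('amp base',(446,-116,0)),('amp top',(446,-116,78)),('ring',(447.5,-124,3))]: print(n,proj(c,p))
E
```

```text
time: 2.7
tool_pos: [415.3, -146.9, 204.6]
tcp_rot: [-3.142, -0.0, 1.406]
contact_force: [0.4, -1.0, -0.9]
grip_width: 91.9
wrist ampoule_center 0.92 [ 447. -113.   45.]
wrist bottle_ring 0.68 [ 452. -123.   -1.]
wrist bottle_ring 0.66 [ 612. -137.   60.]
[ 414.17876713 -149.1340879   204.82763861] [3.14153651e+00 4.06084509e-04 1.40089394e+00] [[ 9.9000e-01  1.6000e-01  5.0000e-02  4.2764e+02]
 [-1.6000e-01  9.5000e-01  2.8000e-01 -7.3020e+01]
 [ 0.0000e+00 -2.8000e-01  9.6000e-01  3.4017e+02]
 [ 0.0000e+00  0.0000e+00  0.0000e+00  1.0000e+00]]
amp base [339.4252136  169.73740347]
amp top [347.73757257 183.30769841]
ring [342.73108433 179.10343365]
```

View pics/w1.png

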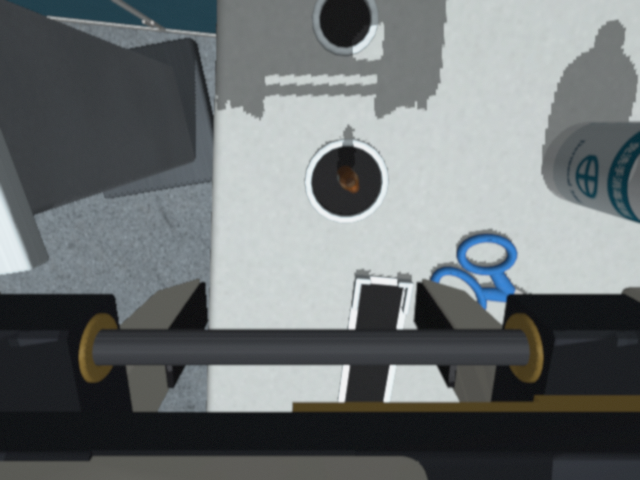

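The ampoule shows at px (343–352, 172–188) and the ring at (346,179). Both are within about 3 px of prediction, so the ampoule is near (448,-117).

```bash
python3 -m handwheel '[[[17,16,-10],[0,0,0]],[[16.5,16,-20],[0,0,0]],[[0,0,-32],[0,0,0]],[[0,0,-32],[0,0,0]],[[0,0,-32],[0,0,0]],[[0,0,-20],[0,0,0]],[[0,0,-11],[0,0,0]],[[0,0,0],[0,0,0]]]'
python3 -m handwheel '[[[0,0,0],[0,0,0]],[[0,0,0],[0,0,0]],[[0,0,0],[0,0,0]],[[0,0,0],[0,0,0]],[[0,0,0],[0,0,0]],[[0,0,0],[0,0,0]],[[0,0,0],[0,0,0]],[[0,0,0],[0,0,0]]]' 1
```

```text
time: 3.85
tool_pos: [447.6, -117.3, 47.5]
tcp_rot: [-3.141, -0.0, 1.4]
contact_force: [-0.4, -0.5, -0.1]
grip_width: 91.8
time: 4.85
tool_pos: [447.9, -116.6, 47.7]
tcp_rot: [3.142, -0.0, 1.402]
contact_force: [-0.8, 0.4, 0.2]
grip_width: 16.9
```

```bash
python3 -m handwheel '[[[0,0,15],[0,0,0]],[[0,0,30],[0,0,0]],[[0,10,30],[0,0,0]],[[2,25,10],[0,0,0]],[[3,35,0],[0,0,0]],[[3,40,0],[0,0,0]],[[3,40,0],[0,0,0]],[[3,35,0],[0,0,0]],[[2,25,0],[0,0,0]],[[2.5,14,0],[0,0,0]],[[0,10,0],[0,0,0]],[[0,0,0],[0,0,0]]]'
python3 - <<'E'
from h import *
c=shot('wrist','w2'); spots(c,'wrist',['ampoule_center','ampoule_ring'])
o=get_obs(); print(o['tool_pos'],o['grip_width'])
print(proj(c,(466.5,117,3)),proj(c,(464.3,1,3)))
E
```

```text
time: 6.35
tool_pos: [466.4, 117.4, 132.7]
tcp_rot: [-3.141, 0.0, 1.402]
contact_force: [-0.2, 0.1, 0.1]
grip_width: 13.7
wrist ampoule_center 0.68 [472. 121. 125.]
wrist ampoule_center 0.49 [467. 116.   0.]
wrist ampoule_ring 0.75 [468. 119.  -2.]
wrist ampoule_ring 0.73 [469. 123. 126.]
[466.42301249 116.70488756 132.71224158] 14.266354577241708
[310.42347942 233.27627109] [332.34853848 373.53084503]
```

View pics/w2.png

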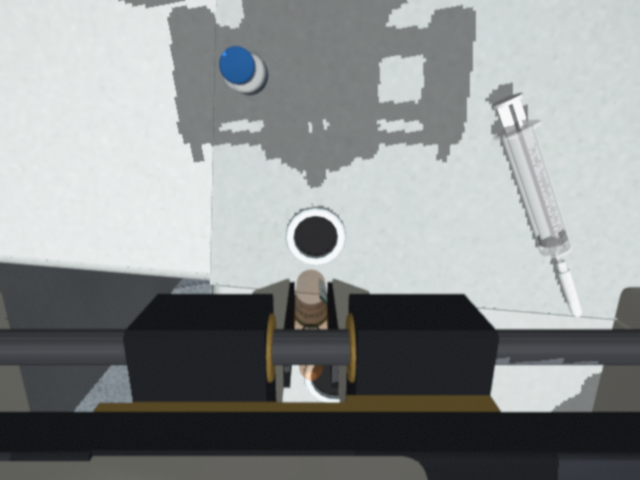

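The ring is at px (316,236) against a predicted (310,233), so I'll shift about +2 mm in x. The ampoule hangs straight in the jaws. Lower, release, rise.

```bash
python3 -m handwheel '[[[2,-1,-20],[0,0,0]],[[0,0,-25],[0,0,0]],[[0,0,-20],[0,0,0]],[[0,0,-11],[0,0,0]],[[0,0,-5],[0,0,0]],[[0,0,-3.5],[0,0,0]],[[0,0,0],[0,0,0]]]'
python3 -m handwheel '[[[0,0,0],[0,0,0]],[[0,0,0],[0,0,0]],[[0,0,0],[0,0,0]],[[0,0,0],[0,0,0]],[[0,0,0],[0,0,0]],[[0,0,20],[0,0,0]],[[0,0,40],[0,0,0]],[[0,0,40],[0,0,0]],[[0,0,0],[0,0,0]]]' 0
python3 - <<'E'
from h import *
c=shot('wrist','w3'); spots(c,'wrist',['ampoule_center','ampoule_ring','vial_center'])
o=get_obs(); print(o['tool_pos'],o['grip_width'])
print(proj(c,(442.6,226.6,48)),[pix(c,240,65,48)])
E
```

```text
time: 7.38
tool_pos: [468.8, 116.3, 49.0]
tcp_rot: [3.14, -0.0, 1.402]
contact_force: [-1.0, -1.6, 3.6]
grip_width: 14.1
time: 8.5
tool_pos: [470.2, 116.5, 151.0]
tcp_rot: [3.135, -0.002, 1.402]
contact_force: [-0.2, 0.8, -0.1]
grip_width: 91.3
wrist ampoule_center 0.67 [473. 120.  44.]
wrist ampoule_ring 0.72 [470. 120.   6.]
wrist vial_center 0.76 [449. 225.  49.]
[467.65581656 116.25299928 147.10873023] 91.71098179919888
[227.92847054  68.69969107] [array([449.71920133, 227.34850253,  48.        ])]
```

View pics/w3.png

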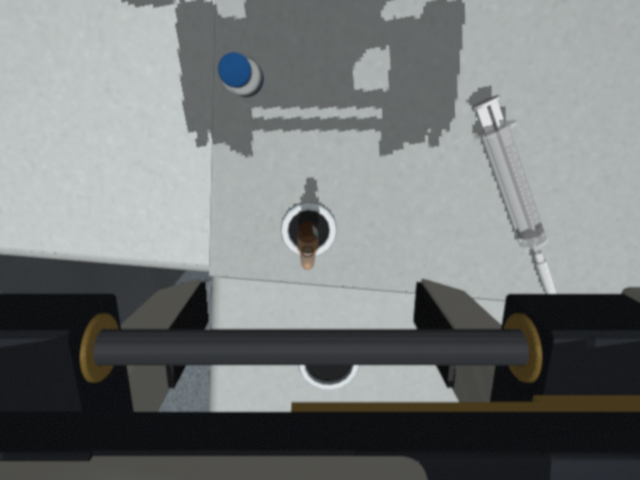

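The ampoule stands inside its ring (px 308,232). The vial's cap is at (235,68), about (446,227). On to the vial.

```bash
python3 -m handwheel '[[[-6,28,0],[0,0,0.05]],[[-6,35,0],[0,0,0.05]],[[-6,30,0],[0,0,0]],[[-5,18,-16],[0,0,0]],[[0,0,-30],[0,0,0]],[[0,0,-30],[0,0,0]],[[0,0,-25],[0,0,0]],[[0,0,-15],[0,0,0]],[[0,0,0],[0,0,0]],[[0,0,0],[0,0,0]]]'
python3 -m handwheel '[[[0,0,0],[0,0,0]],[[0,0,0],[0,0,0]],[[0,0,0],[0,0,0]],[[0,0,0],[0,0,0]],[[0,0,0],[0,0,0]],[[0,0,0],[0,0,0]],[[0,0,0],[0,0,0]],[[0,0,0],[0,0,0]]]' 1
```

```text
time: 9.95
tool_pos: [445.9, 227.5, 32.7]
tcp_rot: [3.141, -0.0, 1.502]
contact_force: [0.1, -0.1, -0.2]
grip_width: 92.0
time: 10.95
tool_pos: [445.4, 227.3, 32.2]
tcp_rot: [3.142, 0.0, 1.502]
contact_force: [-0.2, 1.0, 0.2]
grip_width: 23.7
```

```bash
python3 -m handwheel '[[[0,0,20],[0,0,0]],[[0,0,45],[0,0,0]],[[2,-5,45],[0,0,0]],[[2,-20,0],[0,0,0]],[[3,-35,0],[0,0,0]],[[4,-40,0],[0,0,0]],[[4,-40,0],[0,0,0]],[[3,-37,0],[0,0,0]],[[2,-30,0],[0,0,0]],[[0,-20,0],[0,0,0]],[[0,0,0],[0,0,0]],[[0,0,0],[0,0,0]]]'
python3 - <<'E'
from h import *
c=shot('wrist','w4'); spots(c,'wrist',['vial_center','vial_ring','bottle_ring'])
o=get_obs(); print(o['tool_pos'],o['grip_width'])
print(proj(c,(464.3,1,3)))
E
```

```text
time: 12.45
tool_pos: [465.3, 0.8, 142.2]
tcp_rot: [-3.141, -0.0, 1.502]
contact_force: [-0.8, -0.2, -0.4]
grip_width: 23.1
wrist vial_center 0.56 [468.   8. 144.]
wrist vial_ring 0.86 [466.  -3.  -1.]
wrist bottle_ring 0.6 [ 453. -133.    4.]
[465.37767283   1.06993291 142.23046974] 23.2989356045476
[308.96740303 229.205474  ]
```

View pics/w4.png

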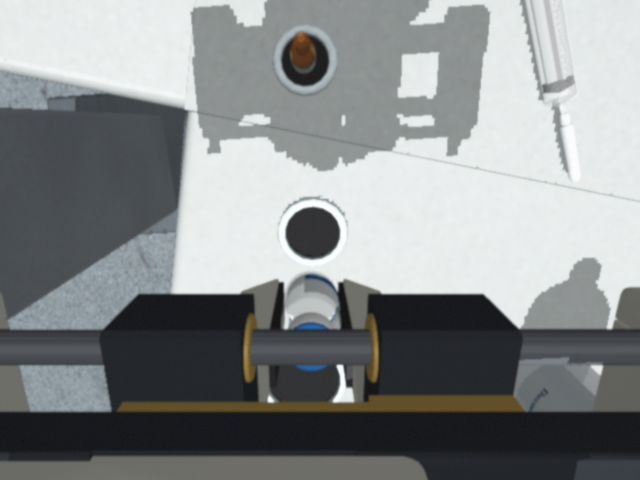

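The middle ring is at px (313,231), 4 px right of prediction, so I'll shift (+1.5,-1). Lower and release.

```bash
python3 -m handwheel '[[[1.5,-1,-25],[0,0,0]],[[0,0,-30],[0,0,0]],[[0,0,-25],[0,0,0]],[[0,0,-17],[0,0,0]],[[0,0,-8],[0,0,0]],[[0,0,-4.5],[0,0,0]],[[0,0,0],[0,0,0]],[[0,0,0],[0,0,0]]]'
python3 -m handwheel '[[[0,0,0],[0,0,0]],[[0,0,0],[0,0,0]],[[0,0,0],[0,0,0]],[[0,0,0],[0,0,0]],[[0,0,0],[0,0,0]],[[0,0,20],[0,0,0]],[[0,0,40],[0,0,0]],[[0,0,40],[0,0,0]],[[0,0,30],[0,0,0]],[[0,0,0],[0,0,0]]]' 0
```

```text
time: 13.65
tool_pos: [467.3, -0.7, 33.3]
tcp_rot: [3.14, 0.0, 1.502]
contact_force: [-0.0, -0.1, -0.8]
grip_width: 23.3
time: 14.9
tool_pos: [468.2, -0.8, 164.8]
tcp_rot: [3.137, 0.001, 1.502]
contact_force: [0.5, 0.3, -1.0]
grip_width: 92.0
```

```bash
python3 -m handwheel '[[[4,15,0],[0,0,0]],[[8,30,0],[0,0,0]],[[10,35,0],[0,0,0]],[[10,40,0],[0,0,0]],[[10,40,0],[0,0,0]],[[10,40,0],[0,0,0]],[[10,35,0],[0,0,0]],[[10,30,0],[0,0,0]],[[6,20,0],[0,0,0]],[[0,5,0],[0,0,0]],[[0,0,0],[0,0,0]],[[0,0,0],[0,0,0]]]'
python3 - <<'E'
from h import *
c=shot('wrist','w5'); spots(c,'wrist',['bottle_center'])
o=get_obs(); print(o['tool_pos'],o['grip_width'])
print(proj(c,(549,337,72)),pix(c,300,200,72),pix(c,400,200,72),pix(c,300,300,72))
E
```

```text
time: 16.4
tool_pos: [544.6, 288.6, 162.4]
tcp_rot: [-3.141, 0.001, 1.501]
contact_force: [0.2, -0.3, -0.8]
grip_width: 91.7
wrist bottle_center 0.73 [553. 344.  71.]
[544.91153729 288.64332545 162.79371993] 91.82490620348938
[312.24982078 169.86498796] [540.65775079 320.02975237  72.        ] [599.05828147 315.98349258  72.        ] [535.74375257 256.15207741  72.        ]
```

View pics/w5.png

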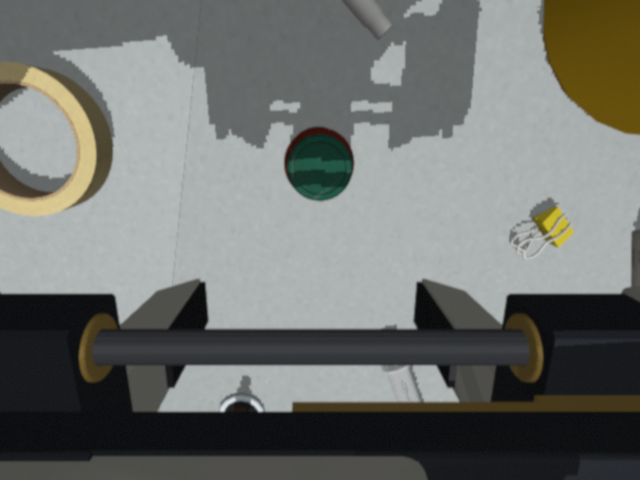

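The bottle's cap is centred on px (319,167), about (552.5,340). Nothing obstructs the fingers.

```bash
python3 -m handwheel '[[[3,20,0],[0,0,0]],[[3,20,0],[0,0,0]],[[1,11,-14],[0,0,0]],[[0,0,-30],[0,0,0]],[[0,0,-30],[0,0,0]],[[0,0,-30],[0,0,0]],[[0,0,-20],[0,0,0]],[[0,0,0],[0,0,0]],[[0,0,0],[0,0,0]]]'
python3 -m handwheel '[[[0,0,0],[0,0,0]],[[0,0,0],[0,0,0]],[[0,0,0],[0,0,0]],[[0,0,0],[0,0,0]],[[0,0,0],[0,0,0]],[[0,0,0],[0,0,0]],[[0,0,0],[0,0,0]],[[0,0,0],[0,0,0]]]' 1
```

```text
time: 17.62
tool_pos: [552.3, 340.2, 39.2]
tcp_rot: [3.141, -0.0, 1.502]
contact_force: [0.6, -0.1, 0.9]
grip_width: 91.8
time: 18.62
tool_pos: [552.0, 340.4, 38.8]
tcp_rot: [3.141, -0.0, 1.502]
contact_force: [-0.4, -0.8, -0.1]
grip_width: 44.4
```

```bash
python3 -m handwheel '[[[0,0,20],[0,0,0]],[[0,0,45],[0,0,0]],[[0,-5,45],[0,0,0]],[[-8,-25,10],[0,0,0]],[[-12,-45,0],[0,0,0]],[[-12,-52,0],[0,0,0]],[[-12,-55,0],[0,0,0]],[[-12,-55,0],[0,0,0]],[[-12,-55,0],[0,0,0]],[[-12,-55,0],[0,0,0]],[[-10,-47,0],[0,0,0]],[[-8,-35,0],[0,0,0]]]'
python3 -m handwheel '[[[-4,-25,0],[0,0,0]],[[0,-10,0],[0,0,0]],[[0,0,0],[0,0,0]],[[0,0,0],[0,0,0]]]'
python3 - <<'E'
from h import *
c=shot('wrist','w6'); spots(c,'wrist',['bottle_ring','vial_center'])
o=get_obs(); print(o['tool_pos'],o['tcp_rot'],o['grip_width'])
print(proj(c,(449.5,-124,3)),proj(c,(467,-.5,48)))
E
```

```text
time: 20.12
tool_pos: [453.3, -90.5, 158.9]
tcp_rot: [3.141, 0.0, 1.501]
contact_force: [1.0, -0.1, -0.5]
grip_width: 44.7
time: 20.62
tool_pos: [450.0, -122.8, 158.7]
tcp_rot: [-3.141, -0.0, 1.503]
contact_force: [-0.2, -0.2, -0.2]
grip_width: 44.5
wrist bottle_ring 0.71 [ 448. -121.    0.]
wrist vial_center 0.82 [466.  -6.  45.]
[ 450.05799086 -122.82361928  158.71527896] [-3.14155586e+00 -1.55273533e-04  1.50308837e+00] 44.568255086549314
[309.80166736 225.29627389] [325.59342366  33.66059975]
```

View pics/w6.png

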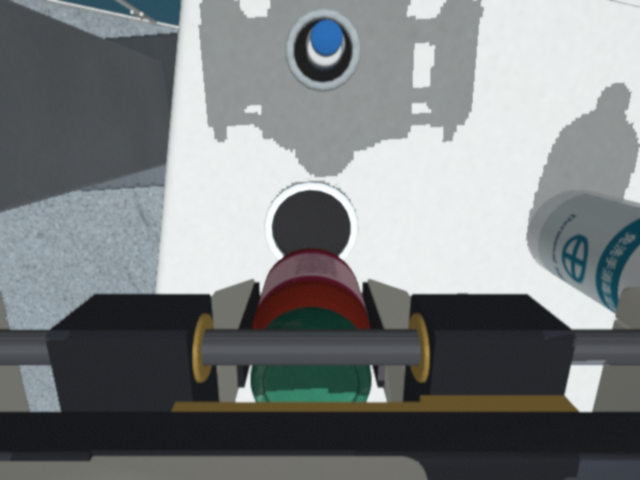

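The large ring's centre is at px (311,226), on prediction, and the vial stands in its own ring (325,45). Lower the bottle and release.

```bash
python3 -m handwheel '[[[0.5,-1.2,-25],[0,0,0]],[[0,0,-30],[0,0,0]],[[0,0,-30],[0,0,0]],[[0,0,-20],[0,0,0]],[[0,0,-10],[0,0,0]],[[0,0,-4.5],[0,0,0]],[[0,0,0],[0,0,0]],[[0,0,0],[0,0,0]]]'
python3 -m handwheel '[[[0,0,0],[0,0,0]],[[0,0,0],[0,0,0]],[[0,0,0],[0,0,0]],[[0,0,0],[0,0,0]],[[0,0,0],[0,0,0]],[[0,0,20],[0,0,0]],[[0,0,40],[0,0,0]],[[0,0,40],[0,0,0]],[[0,0,15],[0,0,0]],[[0,0,0],[0,0,0]]]' 0
```

```text
time: 21.78
tool_pos: [450.9, -125.0, 39.9]
tcp_rot: [3.14, 0.0, 1.502]
contact_force: [0.1, -0.3, -0.9]
grip_width: 44.6
time: 23.02
tool_pos: [451.0, -125.1, 155.2]
tcp_rot: [3.139, 0.001, 1.502]
contact_force: [0.1, -0.4, -0.2]
grip_width: 91.7
```

```bash
python3 - <<'E'
from h import *
c=shot('top'); print([pix(c,u,v,0).round() for u,v in [(311,160),(320,160),(332,140),(420,165),(520,188)]])
c=shot('scene'); print([pix(c,u,v,0).round() for u,v in [(265,245),(268,240),(248,205)]])
E
```

```text
[array([732.,  43.,   0.]), array([732.,  21.,   0.]), array([783.,  -8.,   0.]), array([ 721., -226.,    0.]), array([ 664., -472.,    0.])]
[array([690.,  53.,   0.]), array([704.,  30.,   0.]), array([919., -51.,   0.])]
```

```bash
python3 -m handwheel '[[[0,20,0],[0,0,0.05]],[[5,30,0],[0,0,0.1]],[[15,35,0],[0,0,0.1]],[[20,35,0],[0,0,0.1]],[[25,30,0],[0,0,0]],[[25,20,0],[0,0,0]],[[20,9,0],[0,0,0]],[[5,0,0],[0,0,0]],[[0,0,0],[0,0,0]],[[0,0,0],[0,0,0]]]'
python3 - <<'E'
from h import *
c=shot('wrist','w7'); spots(c,'wrist',['syringe_center'])
o=get_obs(); print(o['tool_pos'],o['tcp_rot'],o['grip_width'])
print(proj(c,(625,110,10)),pix(c,300,200,10),pix(c,400,200,10),pix(c,300,300,10))
E
```

```text
time: 24.38
tool_pos: [564.6, 53.6, 153.9]
tcp_rot: [-3.14, -0.0, 1.851]
contact_force: [-0.0, -0.1, -0.4]
grip_width: 91.6
wrist syringe_center 0.61 [618. 124.  17.]
[564.90500581  53.68941093 154.30069743] [-3.14133821e+00 -6.65617913e-05  1.85113343e+00] 91.86983158318415
[414.61728641 176.85667626] [551.10326017  71.29212241  10.        ] [620.666276    91.35914078  10.        ] [572.47342093  -4.99286345  10.        ]
```

View pics/w7.png

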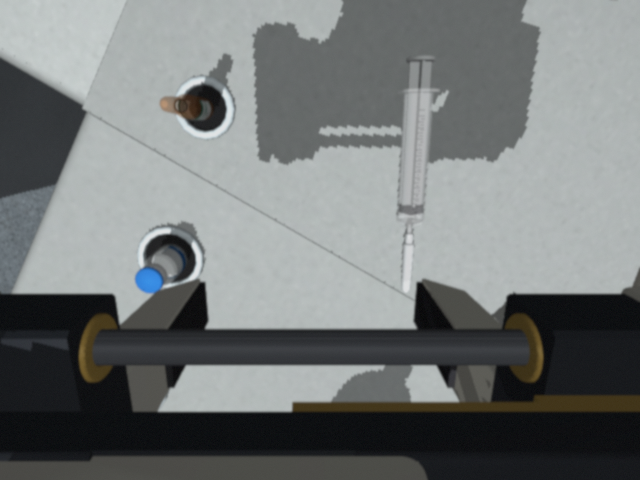

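The syringe runs from px (420,57) at the plunger end to (406,290) at the tip.

```bash
python3 - <<'E'
from h import *
c=shot('wrist')
a=pix(c,420,57,12);b=pix(c,406,290,8);print(a,b,(a+b)/2,np.linalg.norm(a-b)); d=a-b;y=np.arctan2(-d[0],d[1]);print('yaw',y,'tool yaw',y+np.pi/2)
m=(a+b)/2; print(proj(c,m), m-get_obs()['tool_pos'])
E
```

```text
[601.13487417 184.39341838  12.        ] [650.46659443  25.1666453    8.        ] [625.8007343  104.78003184  10.        ] 166.7416681247873
yaw 0.30044190969748596 tool yaw 1.8712382364923825
[412.36550607 184.05979181] [  60.76692775   51.02124513 -144.37278901]
```

```bash
python3 -m handwheel '[[[0,25,0],[0,0,0.02]],[[10,27.5,0],[0,0,0]],[[22,0,0],[0,0,0]],[[20,0,0],[0,0,0]],[[8.5,0,-20],[0,0,0]],[[0,0,-30],[0,0,0]],[[0,0,-30],[0,0,0]],[[0,0,-25],[0,0,0]],[[0,0,-15],[0,0,0]],[[0,0,-9.5],[0,0,0]],[[0,0,0],[0,0,0]],[[0,0,0],[0,0,0]]]'
python3 -m handwheel '[[[0,0,0],[0,0,0]],[[0,0,0],[0,0,0]],[[0,0,0],[0,0,0]],[[0,0,0],[0,0,0]],[[0,0,0],[0,0,0]],[[0,0,0],[0,0,0]],[[0,0,0],[0,0,0]],[[0,0,0],[0,0,0]],[[0,0,0],[0,0,0]]]' 1
```

```text
time: 26.02
tool_pos: [626.5, 106.7, 25.6]
tcp_rot: [3.14, 0.0, 1.872]
contact_force: [-0.4, -0.9, 0.4]
grip_width: 92.0
time: 27.15
tool_pos: [625.9, 106.7, 24.7]
tcp_rot: [3.142, -0.0, 1.872]
contact_force: [0.5, 0.0, -0.1]
grip_width: 18.9
```

```bash
python3 -m handwheel '[[[0,0,20],[0,0,0]],[[0,0,45],[0,0,0]],[[-15,0,45],[0,0,0]],[[-30,0,0],[0,0,0]],[[-40,-10,0],[0,0,0]],[[-40,-20,0],[0,0,0]],[[-35,-35,0],[0,0,-0.094]],[[-18,-45,0],[0,0,-0.094]],[[0,-50,0],[0,0,-0.094]],[[0,-50,0],[0,0,-0.094]],[[0,-50,0],[0,0,-0.094]],[[0,-50,0],[0,0,-0.094]]]'
python3 -m handwheel '[[[0,-45,0],[0,0,0]],[[0,-35,0],[0,0,0]],[[0,-20,0],[0,0,0]],[[0,-8.5,0],[0,0,0]],[[0,0,0],[0,0,0]],[[0,0,0],[0,0,0]]]'
python3 - <<'E'
from h import *
c=shot('wrist'); o=get_obs(); print(o['tool_pos'],o['tcp_rot'],o['grip_width'])
im=c['img'][:,:,::-1].copy()
R=lambda x,y:np.array([447+x*np.cos(-.262)-y*np.sin(-.262),-312.5+x*np.sin(-.262)+y*np.cos(-.262),3])
P=[proj(c,R(x,y)) for x,y in [(-26.5,97.5),(26.5,97.5),(26.5,0),(-26.5,0)]]; print(np.round(P))
cv2.polylines(im,[np.int32(P)],True,(0,0,255),1); cv2.imwrite('pics/w8.png',im)
E
```

```text
time: 28.65
tool_pos: [447.8, -205.0, 135.0]
tcp_rot: [3.141, 0.0, 1.305]
contact_force: [0.7, 0.1, 0.2]
grip_width: 19.5
time: 29.4
tool_pos: [448.0, -310.7, 134.7]
tcp_rot: [-3.141, -0.0, 1.309]
contact_force: [0.3, -0.4, -0.3]
grip_width: 19.0
[ 448.08688733 -310.72211493  134.79668039] [-3.14136384e+00 -3.38386409e-04  1.30901488e+00] 19.11233733292226
[[268.  89.]
 [351.  89.]
 [347. 235.]
 [272. 235.]]
```

View pics/w8.png

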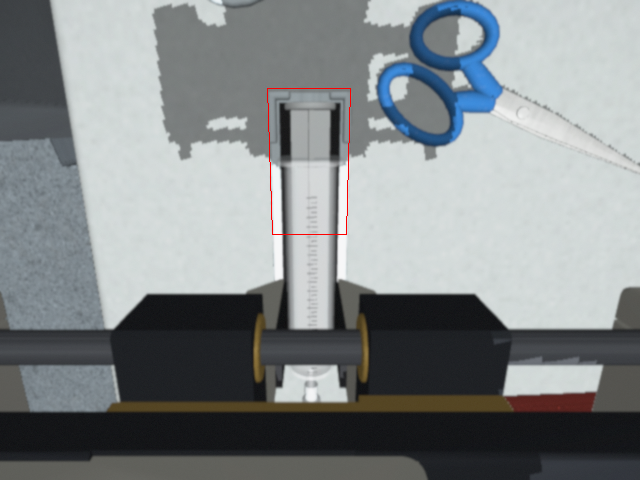

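The rest lies under the syringe and is aligned: its end bracket is at rows 92–100, columns 274–350, 2–3 px from the overlay. I'll check the syringe's position along its length from the plunger end (row ~105).

```bash
python3 - <<'E'
from h import *
c=shot('wrist'); t=get_obs()['tool_pos']; u=np.array([.259,.966,0])
for s in (78,83.5,90): print(s,[proj(c,[*(t+u*s)[:2],z]).round() for z in (112,121,132)])
R=lambda y:np.array([447+y*.259,-312.5+y*.966,3])
print([ (y,proj(c,R(y)).round()) for y in (90,95,97.5)])
E
```

```text
78 [array([310., 114.]), array([310., 114.]), array([310., 113.])]
83.5 [array([310.,  99.]), array([310.,  98.]), array([310.,  96.])]
90 [array([310.,  81.]), array([310.,  78.]), array([310.,  75.])]
[(90, array([309., 101.])), (95, array([309.,  93.])), (97.5, array([309.,  89.]))]
```

```bash
python3 -m handwheel '[[[0,-2,-25],[0,0,0]],[[0,0,-30],[0,0,0]],[[0,0,-25],[0,0,0]],[[0,0,-15],[0,0,0]],[[0,0,-7],[0,0,0]],[[0,0,-4.5],[0,0,0]],[[0,0,0],[0,0,0]],[[0,0,0],[0,0,0]]]'
python3 -m handwheel '[[[0,0,0],[0,0,0]],[[0,0,0],[0,0,0]],[[0,0,0],[0,0,0]],[[0,0,0],[0,0,0]],[[0,0,0],[0,0,0]],[[0,0,0],[0,0,0]],[[0,0,20],[0,0,0]],[[0,0,40],[0,0,0]],[[0,0,50],[0,0,0]],[[0,0,50],[0,0,0]],[[0,0,0],[0,0,0]],[[0,0,0],[0,0,0]]]' 0
python3 -m handwheel '[[[-20,-15,0],[0,0,0]],[[-25,-25,0],[0,0,0]],[[-25,-30,0],[0,0,0]],[[-25,-30,0],[0,0,0]],[[-20,-25,0],[0,0,0]],[[0,0,0],[0,0,0]],[[0,0,0],[0,0,0]],[[0,0,0],[0,0,0]]]'
python3 - <<'E'
from h import *
o=get_obs(); print(o['tool_pos'],o['grip_width'])
c=shot('top','t9'); spots(c,'top',ALL)
a=cv2.resize(c['img'][165:305,160:520,::-1],None,fx=2.2,fy=2.2,interpolation=cv2.INTER_CUBIC)
b=shot('wrist')['img'][:290,:,::-1]; b=cv2.resize(b,(a.shape[1],290)); cv2.imwrite('pics/z9.png',np.vstack([a,b])); print(a.shape)
E
```

```text
time: 30.5
tool_pos: [448.2, -314.1, 28.8]
tcp_rot: [3.141, 0.001, 1.308]
contact_force: [-0.5, 1.0, -0.0]
grip_width: 18.9
time: 32.0
tool_pos: [447.5, -313.5, 187.6]
tcp_rot: [-3.141, -0.0, 1.308]
contact_force: [-0.6, 0.7, -0.6]
grip_width: 91.3
time: 33.0
tool_pos: [333.5, -437.8, 187.7]
tcp_rot: [-3.141, -0.001, 1.309]
contact_force: [-0.0, -0.7, 0.1]
grip_width: 91.9
[ 333.53223022 -437.82946164  187.68041699] 91.94263839691655
top bottle_center 0.68 [ 448. -121.   68.]
top ampoule_center 0.51 [466. 113.  46.]
top syringe_center 0.84 [ 449. -298.   19.]
top bottle_ring 0.58 [ 444. -116.    4.]
top vial_ring 0.83 [461.   1.   5.]
top vial_ring 0.5 [ 443. -113.    4.]
top ampoule_ring 0.73 [462. 116.   5.]
top ampoule_ring 0.3 [ 448. -295.   20.]
top syringe_rest 0.85 [ 440. -319.    0.]
top sanitiser_center 0.93 [ 633. -132.  127.]
top tape_center 0.59 [350. 371.  26.]
(308, 792, 3)
```

View pics/z9.png

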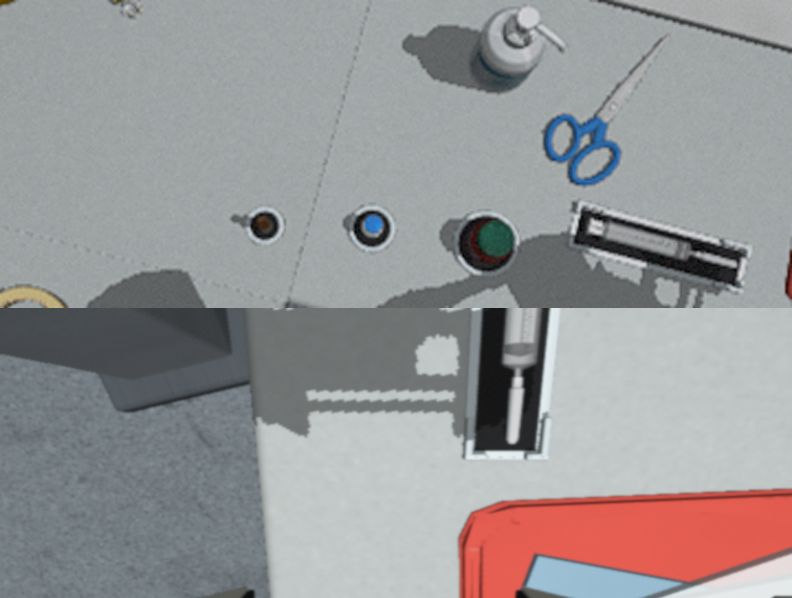

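All four are in place. The syringe lies between the brackets with a gap at both ends, and the ampoule (263,224), vial (372,225) and bottle (490,242) stand in their rings. Handing in.

```bash
python3 -c "
from h import *
print(bot.close_job())"
```

```text
the job is handed in; nothing more can be done
None
```

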